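# Pack the charged radio into its carrying tray

### The arm

A 6-joint arm with a two-finger parallel gripper is mounted at the origin on a cart in front of the work surface, level with it; the furniture and walls round the work are solid. World frame = base frame: x ahead of the robot, y to its left, z up, the work surface at z = 0. Lengths are in mm, angles in rad, forces in N, time in s.
With the tool pointing down it reaches from about 275 to 750 mm from the base axis. Payload 10.2 kg.
Tool frame: the origin (TCP) lies midway between the tips of the shut fingers; the grasp point (between the pads) lies 19 mm behind it (ctrl.tcp_to_grasp is the z of the grasp point in the tool frame, in mm); z points along the fingers, y is the direction in which the jaws open and shut (so a half turn about z gives the same grasp; the last joint's range is limited). The gripper opens to 85 mm and grips with 20 to 120 N. Pads are 22 mm wide; open, the fingers measure 114 mm over their backs; the gripper's body (76 mm by 85 mm) begins 54 mm behind the grasp point. The pads swing forward as they close: fully open they stand 13 mm farther back than shut.
Start: joints at [-1.381, 0.313, 1.498, -0, 1.331, -0.223], TCP at [210.605, -480.912, 231.294] pointing down, gripper open.
Joint ranges: [-2.94, 2.94], [-0.97, 2.17], [0.19, 2.56], [-1.23, 4.37], [0.02, 3.11], [-2.88, 2.88]. Speed limits (rad/s): [2.39, 2.39, 3.01, 3.14, 3.14, 3.14].

### API

Orientations are given as a unit quaternion [w, x, y, z].
In Python, from rig import sensors, capture, order, ctrl gives the robot as it stands. The module is installed in compiled form; this text tells all that it offers.
- The arm moves only by the tool play_rows, never from a script. Its argument "deltas" is a list of rows, each a list of 7 numbers: the shift along the world's x, y, z in units of 40 mm (1.0 is 40 mm), then the turn, a rotation vector about the world's x, y, z in units of 6 degrees (1.0 is 6 degrees), then the opening, from -1 (shut) to 1 (fully open). A call has 1 to 8 rows; each row shifts and turns the commanded pose from where the row before left it; what a row does not reach is not made up. A row lasts 1/12 s, in which the tool goes at most 41.7 mm and 7.16 degrees, less where a joint would pass 70% of its speed; a pose out of reach is approached as far as the arm can. A call is refused whole if a number of a shift passes 1 or a number of a turn 1, either way. A call with a gripper value outside its range is refused whole. The fingers move at their own pace and stop on an object; "squeeze" is the grip in N (left out, the last holds). Time passes only in rows, so rows that do not move let the fingers close. It gives the time, the measured TCP pose, the force and the opening at its end, in the units of the state.
- sensors.sense(): the state, without advancing time (a new reading comes with each control period).
- capture(name): name is "side" or "top"; returns a dict with "pixels" (400x640x3 uint8, red, green, blue), "z_map" (400x640 float32, mm along the optical axis (not along the pixel's ray), 0 where there is no reading), "fx", "fy", "cx", "cy" (pixels), "k1" (the pictures are not rectified: a ray, as slopes to the right and down, at radius r is drawn at 1 + k1 r^2 times it, then the intrinsics apply), "eye" and "rotation" of the camera in the world. Camera axes: x right, y down, z forward; pixel columns grow to the right and rows downward; lengths in mm; the calibration is good to about 2 mm. A picture is of the moment at which its call begins.
- order.finish_job(): hands the job in, once; it reports no verdict.
The state is a dict: "time_s": time; "joints": joint angles; "dq": joint speeds; "tau": joint torques, N m; "eef_pos": TCP position; "ee_rot": TCP orientation; "force": force on the tool from outside, world axes, zero at the start; "wrist_torque": the same for the moment, N m; "grip_width": opening from 0.0 (shut) to 1.0 (fully open).
Only numpy, scipy, OpenCV 4.12 (cv2) and the standard library are available. Lean on these libraries where they do the work, as an engineer would, in place of code of your own. Each camera call takes 0.05 s, during which the arm holds its last target. There are 200 camera calls.

### The job

Take the radio (the one with the stub antenna) out of the charging station, press its bottom end on a clear bit of bench so that it swings over between your fingers, and let it go lying on one of its narrow sides. Then take it again nearer its bottom end, lay it on its narrow side in the carrying tray's trough and slide it, antenna end first, fully home under the bridge. Leave the battery packs in their bays and do not disturb the other things on the bench.

Things in the scene. Friction and masses are not known exactly. Their poses are not given: they have to be found in the camera images.
- radio_c (a point): Centre of the handheld radio: black body 30 thick (x) x 52 wide (y) x 110 tall (z), 0.22 kg. Its z runs from bottom end to antenna end; its face looks to its own -x. It starts upright in one of three bays, bottom 16 mm above the bench, top out of the bay. Gripped (20 N or more) across its thickness it keeps its angle in the fingers until its end is pressed on something; then it turns about the pinch.
- radio_top (a point): Middle of the radio body's top face, 55 mm along the radio's z from radio_c; same axes. A stub antenna (12 mm thick, 13 mm to +y) stands 16 mm beyond this face and a knob (12 mm to -y) 9 mm. Only the radio has an antenna. Best pinched about 15 mm below this face with 20 to 35 N: lower down, or harder, its head presses on the gripper as it swings over.
- radio_edge_l (a point): Middle of the bottom-end edge on the radio's +y narrow side: 55 mm below radio_c along z, 26 mm along +y. Same axes.
- radio_edge_r (a point): Middle of the bottom-end edge on the radio's -y narrow side: 55 mm below radio_c along z, 26 mm along -y. Same axes.
- rail: Charging station's aluminium base, fixed: 62 (x) x 212 (y) x 6 mm; origin under its middle; -x is the front, to the robot. Three black bays 70 mm apart along y (0, +70, -70), 46 x 66 mm outside, pockets 38 (x) x 60 (y), floor 16 mm and rim 44 mm above the bench. One holds the radio, the others batteries, in any order. No room for a finger between neighbours: take things front to back.
- battery_b_c (a point): Centre of a spare battery pack standing in a bay: grey block 28 x 52 x 92 mm tall without antenna, top 108 mm above the bench. Stays there.
- battery_c_c (a point): Centre of the second battery pack, the same. Stays there.
- tray: Grey carrying tray, fixed; origin under its middle. Trough along its x: inside 190 long (x -95 to +95), 38 wide, floor 6 mm up, walls 7 to 8 mm thick with tops 24 mm up. A bridge roofs the last 40 mm (x 55 to 95): inside 60 mm from floor to roof, roof top 72 mm up. +x end closed by a wall; it points roughly to world -y.
- tray_end (a point): Foot of the closed end wall inside the bridge, on the trough's floor and centre line: 95 mm along the tray's x, 6 mm above its underside. Tray axes.
- can_c (a point): Centre of the standing spray can left of the grey metal box, 65 mm across, 195 mm tall. Bystander.
- ball_joint_c (a point): Centre of a grey steel ball joint standing on its cup, 48 x 84 x 64 mm tall. Bystander.
- bottle_c (a point): Centre of a small standing thread-lock bottle, 33 mm across, 104 mm tall. Bystander.
- bearing_c (a point): Centre of a flat ball bearing ring, 52 mm across, 16 mm high. Bystander, on the clear strip in front of the charging station; the bench's front edge is at world x = 348 mm.
- measure_c (a point): Centre of a pocket tape measure lying on its side, 68 x 83 x 37 mm high. Bystander, beside the bench vise, which begins about 330 mm to the left (world y).
- ubolt_c (a point): Centre of a U-bolt lying flat, 100 x 74 x 16 mm. Bystander.
- driver_c (a point): Centre of a small screwdriver lying down, 135 mm long (along its y), 26 mm high. Bystander.
Not all that is in view belongs to the job. Leave any blue look-alike of the part that bears radio_c alone.

How it is judged (in metres and radians):
On the way, in this order (a step that is already met when the one before it is completed fails the run):
1. the radio, held in the fingers away from its bay, leans well over with an edge of its bottom end on the bench (contact force between the fingers and radio above 1 N and angle between radio_c's own z axis and vertical between 0.6 and 1.25 rad and height (world z) of any of radio_edge_l, radio_edge_r below 0.006 m), for 0.05 s.
2. the radio lies on a narrow side on the bench, let go and at rest (contact force between the fingers and radio below 0.1 N and linear speed of radio below 0.02 m/s and (angle between radio_c's own y axis and vertical below 0.12 rad or angle between radio_c's own y axis and vertical above 3.02 rad) and angle between radio_c's own z axis and vertical between 1.45 and 1.7 rad and height (world z) of radio_c between 0.022 and 0.0295 m), for 0.2 s.
At the end, for the whole second after the job is handed in: The radio rests, released and still, on a narrow side on the floor of the tray's trough (within 7 degrees), antenna end under the bridge and towards the end wall, with the antenna tip within 13 mm of the end wall, lined up with the trough within 7 degrees (contact force between the fingers and radio below 0.1 N and linear speed of radio below 0.02 m/s and (angle between radio_c's own y axis and vertical below 0.12 rad or angle between radio_c's own y axis and vertical above 3.02 rad) and x of radio_top in the frame of tray_end between -0.029 and 0 m and y of radio_top in the frame of tray_end between -0.012 and 0.012 m and z of radio_c in the frame of tray_end between 0.022 and 0.031 m and angle between the z axis of radio_c and the x axis of tray_end, either way round below 0.12 rad); the robot touches nothing.
It fails at once if a battery pack is shifted by more than 15 mm (distance of any of battery_b_c, battery_c_c from where it was at the start of the episode above 0.015 m).
It fails at once if a bystander is shifted by more than 30 mm or knocked over (distance of any of can_c, ball_joint_c, bottle_c, bearing_c, measure_c, ubolt_c, driver_c from where it was at the start of the episode above 0.03 m).
It also fails if it takes over 58 s, if anything falls off the work surface, if the arm or the gripper's body presses on something with over 40 N, if the wrist force passes 120 N, or if a joint passes its speed limit or range.

## Working session

There is one attempt and no reset: what is moved stays moved. The work goes in short steps, Python scripts to look and compute and a tool call to move; the robot and the scene stay as the last step left them, time stands still between calls to the robot, and variables do not carry over. Pictures are saved under pics/ and viewed, about 8 in all and at most 12, crops included, and the job is handed in when it is done.

Besides the shell and the picture viewer there is one more tool, called after "Call:" as name([rows], argument=value, ...), one row to a line, values as JSON. play_rows: Moves the arm, as the interface text tells. Its arguments: {"type":"object","properties":{"deltas":{"type":"array","items":{"type":"array","items":{"type":"number"}}},"squeeze":{"type":"number"}},"required":["deltas"]}

```bash
mkdir -p pics
cat > h.py <<'E'
import numpy as np, cv2
from rig import sensors, capture, order, ctrl
def save(c,fn,crop=None,s=1):
    im=c["pixels"][:,:,::-1]
    if crop: x0,y0,x1,y1=crop; im=im[y0:y1,x0:x1]
    cv2.imwrite("pics/"+fn,cv2.resize(im,None,fx=s,fy=s,interpolation=cv2.INTER_CUBIC))
def pts(c):
    "world xyz per pixel from z_map"
    h,w=c["z_map"].shape
    u,v=np.meshgrid(np.arange(w),np.arange(h))
    r=rays(c,u.ravel(),v.ravel())
    P=(r*c["z_map"].ravel()[:,None])@np.array(c["rotation"]).T+np.array(c["eye"])
    P[c["z_map"].ravel()==0]=np.nan
    return P.reshape(h,w,3)
def rays(c,u,v):
    K=np.array([[c["fx"],0,c["cx"]],[0,c["fy"],c["cy"]],[0,0,1]])
    xd=np.stack([(u-c["cx"])/c["fx"],(v-c["cy"])/c["fy"]],1).astype(float); x=xd.copy()
    for _ in range(20): x=xd/(1+c["k1"]*(x**2).sum(1,keepdims=True))
    return np.c_[x,np.ones(len(x))]
E
python3 - <<'E'
from h import *
print(sensors.sense())
for n in("side","top"):
    c=capture(n); print(n,c["eye"],c["rotation"],c["fx"],c["cx"],c["cy"],c["k1"])
    save(c,n+"0.png",s=1.25); np.savez(n+"0.npz",**c)
print(ctrl.tcp_to_grasp)
E
```

```text
{'time_s': 0.0, 'joints': array([-1.38140517e+00,  3.13461187e-01,  1.49848378e+00, -2.25496387e-05,
        1.33097591e+00, -2.23395115e-01]), 'dq': array([-0.00069049, -0.00210527,  0.00018705,  0.00122179, -0.00069566,
       -0.00088107]), 'tau': array([-7.68889822e-04, -4.12260246e+01, -2.59746695e+01, -2.57286119e-04,
        4.00969380e-03, -9.57170343e-08]), 'eef_pos': array([ 210.54454884, -480.63814202,  230.7117714 ]), 'ee_rot': array([-6.64198814e-04,  9.78775672e-01,  2.04933508e-01,  3.41841034e-07]), 'force': array([-0.09386698,  0.21327769, -0.30303629]), 'wrist_torque': array([ 0.01054108, -0.00514089,  0.00114637]), 'grip_width': 0.9976596720786358}
side [  112.87306921 -1106.65602214   722.38957842] [-0.49919215  0.84524631 -0.16388383  0.0975088 ] 407.42126152676786 315.68886699162925 205.75720537187772 -0.06397433056127845
top [ 331.1445306   -39.95496545 1174.17704933] [ 0.05375804 -0.70344377  0.70529083 -0.06958288] 373.5533395080892 317.5067673403456 194.58427793842003 -0.029435146225028564
-18.700000000000003
```

```bash
sed -i 's/np.array(c\["rotation"\]).T/Rm(c).T/' h.py
cat >> h.py <<'E'
def Rm(c):
    from scipy.spatial.transform import Rotation
    w,x,y,z=c["rotation"]; return Rotation.from_quat([x,y,z,w]).as_matrix()
def on_plane(c,u,v,z):
    d=rays(c,np.atleast_1d(u),np.atleast_1d(v))@Rm(c).T; e=np.array(c["eye"])
    return e+d*((z-e[2])/d[:,2])[:,None]
E
```

```text
(no output)
```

View pics/side0.png

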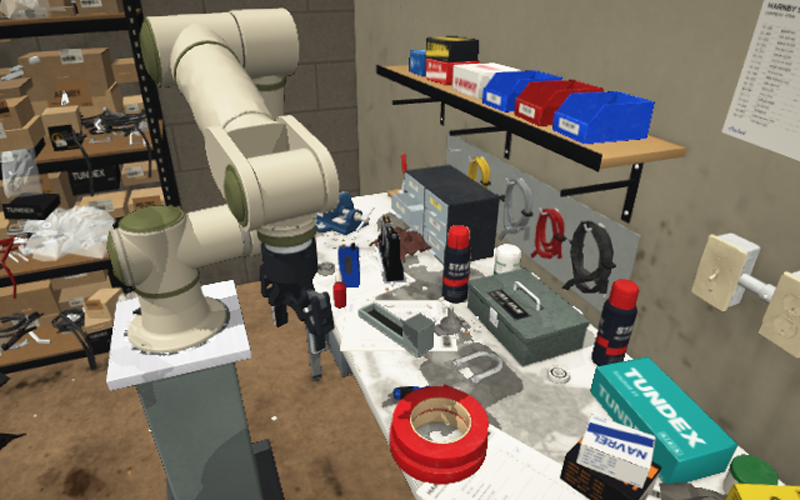

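View pics/top0.png

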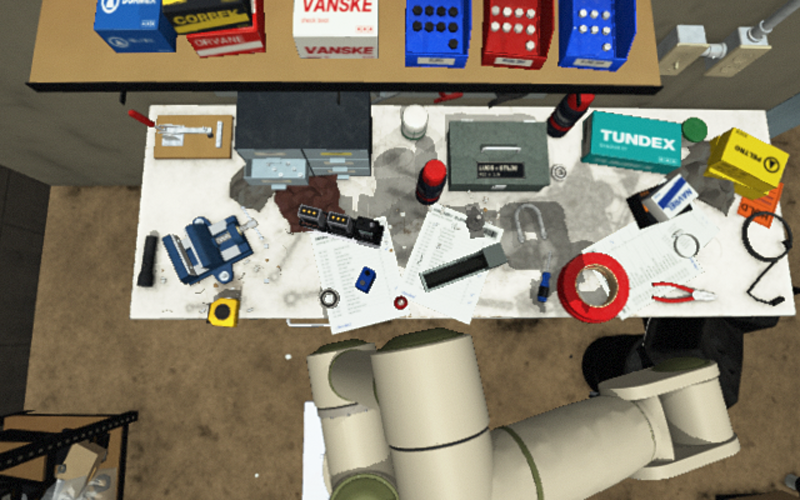

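Side: station near (390,245), blue look-alike (348,265), red bottle (340,293), tray (400,325). Top: station (340,225), blue look-alike (366,280), bearing (330,298), bottle (401,302), tray (460,267). Candidates for the radio are the three blocks in the bays, top (310,213), (340,220) and (370,230); the rightmost black one seems to be the radio. I'll confirm that in a crop.

Run:
```python
from h import *
t=dict(np.load("top0.npz")); s=dict(np.load("side0.npz"))
a=cv2.resize(t["pixels"][150:260,230:430,::-1],(800,440)[::1],interpolation=cv2.INTER_CUBIC)
b=cv2.resize(s["pixels"][180:240,260:340,::-1],None,fx=2.6,fy=2.6,interpolation=cv2.INTER_CUBIC)
b=cv2.copyMakeBorder(b,0,0,0,800-b.shape[1],cv2.BORDER_CONSTANT)
cv2.imwrite("pics/crop1.png",np.vstack([a,b]))
P=pts(t)
for (u0,v0,u1,v1,st) in [(236,160,312,200,4)]:
    for v in range(v0,v1,st): print(v,[("%d,%d,%d"%tuple(P[v,u]) if P[v,u,2]==P[v,u,2] else "-") for u in range(u0,u1,st)])
```

```text
160 ['640,187,42', '642,177,33', '643,164,32', '639,150,44', '637,136,54', '638,124,50', '641,113,39', '640,100,41', '645,90,23', '652,80,0', '651,66,2', '651,54,2', '652,41,-1', '652,28,-1', '651,15,1', '652,2,0', '652,-10,0', '650,-23,6', '651,-36,3']
164 ['629,188,36', '610,162,108', '611,151,105', '628,150,39', '627,137,43', '628,125,38', '629,113,34', '628,100,39', '631,89,29', '638,79,0', '638,66,0', '638,53,1', '638,40,2', '638,28,0', '638,15,0', '638,2,0', '639,-10,0', '639,-23,-3', '639,-36,-2']
168 ['612,184,52', '597,161,111', '597,150,110', '597,138,110', '597,126,112', '598,115,109', '617,114,30', '617,101,30', '618,89,28', '621,78,15', '626,67,-5', '625,53,0', '625,40,1', '626,28,-1', '625,15,0', '625,2,0', '626,-10,-4', '625,-23,0', '624,-36,2']
172 ['602,186,40', '585,161,110', '586,150,106', '586,138,108', '585,126,111', '589,116,96', '606,114,23', '586,92,105', '585,79,112', '586,68,107', '586,56,109', '612,53,-2', '611,40,2', '612,28,0', '611,14,3', '611,2,4', '611,-10,2', '612,-23,0', '611,-36,2']
176 ['594,190,18', '589,173,41', '583,156,70', '580,142,81', '576,1
[... 787 characters left out ...]
1', '560,142,-3', '560,129,-2', '558,116,5', '558,103,7', '558,90,6', '553,75,31', '551,61,44', '550,49,45', '554,38,28', '551,24,44', '549,12,54', '543,-1,82', '541,-13,93', '551,-24,44', '559,-36,0']
192 ['546,192,0', '546,179,1', '546,166,2', '546,154,0', '546,141,0', '546,129,0', '546,116,0', '545,103,5', '547,91,-5', '546,78,2', '545,64,6', '544,52,9', '545,39,5', '540,25,32', '539,12,37', '538,0,47', '542,-11,21', '542,-23,21', '544,-36,13']
196 ['533,192,1', '534,180,-5', '534,167,0', '534,154,-1', '533,140,4', '534,129,-2', '533,115,1', '532,102,7', '533,90,1', '534,78,-5', '534,65,-1', '534,52,-1', '532,39,7', '533,27,0', '533,14,2', '532,1,8', '532,-11,5', '532,-23,6', '533,-36,1']
```

View pics/crop1.png

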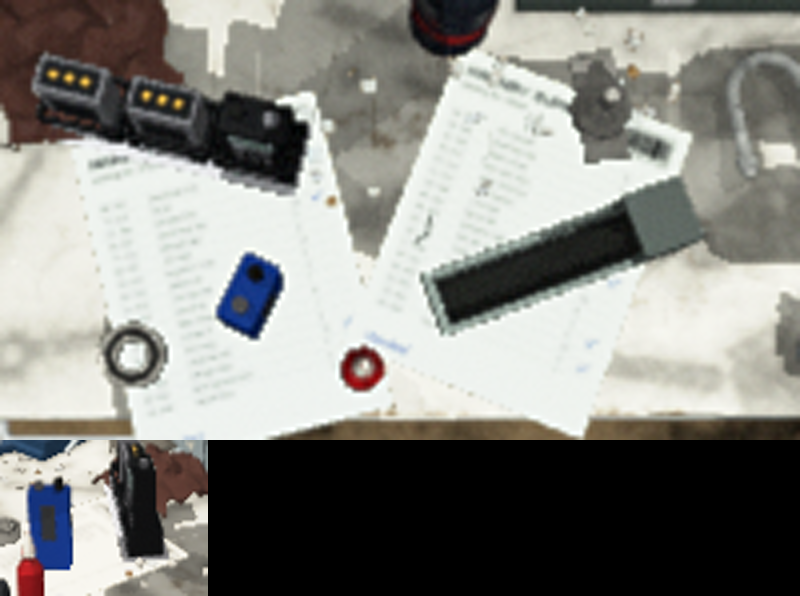

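The crop shows two grey packs with orange contacts at (70,85) and (165,105), and a black body with a dark stub and knob at (262,135). The black one is the radio, because only it has an antenna and its top is about 18 mm higher. The blue one at (250,295) is the look-alike. Next I'll measure poses.

Run:
```python
from h import *
t=dict(np.load("top0.npz")); P=pts(t)
def box(m,z,name):
    v,u=np.nonzero(m); 
    n,l,st,_=cv2.connectedComponentsWithStats(m.astype(np.uint8)); k=1+st[1:,4].argmax(); v,u=np.nonzero(l==k)
    Q=on_plane(t,u,v,z)[:,:2]; r=cv2.minAreaRect(Q.astype(np.float32)); print(name,len(u),np.round(r[0]),np.round(r[1]),round(r[2],1),"meanz",P[v,u,2].mean())
X,Y,Z=P[...,0],P[...,1],P[...,2]
reg=lambda a,b,c,d:(X>a)&(X<b)&(Y>c)&(Y<d)
box(reg(520,600,-40,42)&(Z>119)&(Z<150),126,"radio top")
box(reg(520,620,42,105)&(Z>102)&(Z<118),108,"bat mid")
box(reg(540,640,105,175)&(Z>102)&(Z<118),108,"bat left")
box(reg(350,620,-330,-80)&(Z>60)&(Z<85),72,"bridge")
box(reg(350,560,-330,-60)&(Z>15)&(Z<32),24,"tray rim")
px=t["pixels"].astype(int); R,G,B=px[...,0],px[...,1],px[...,2]
box((B>R+60)&reg(380,540,-40,100),70,"blue")
v,u=np.nonzero((B>R+60)&reg(380,540,-40,100)); print("blue z max",np.nanmax(Z[v,u]),X[v,u].min(),X[v,u].max(),Y[v,u].min(),Y[v,u].max())
box((R>G+70)&reg(340,460,-60,60),100,"bottle")
m=reg(350,480,40,140)&(Z>8)&(Z<30); box(m,16,"bearing")
# station front edge pixels
m=reg(500,640,-60,230)&(Z>35)&(Z<145); box(m,60,"station")
# tray rim pixel light colour
m=reg(380,520,-230,-60)&(Z>18)&(Z<32)
Q=P[m][:,:2]; print(cv2.fitLine(Q.astype(np.float32),2,0,.01,.01).ravel())
```

```text
radio top 188 [561.   6.] [52. 30.] 75.7 meanz 128.35636003123278
bat mid 172 [578.  73.] [52. 28.] 75.7 meanz 109.18961576480488
bat left 171 [594. 141.] [53. 29.] 75.6 meanz 109.21858192428215
bridge 278 [ 498. -298.] [52. 50.] 19.1 meanz 72.52332107645341
tray rim 278 [ 463. -203.] [ 52. 162.] 20.0 meanz 23.953509065604955
blue 150 [440.  11.] [32. 52.] 63.7 meanz 108.9008511028265
blue z max 124.95315754825128 410.96726803739244 462.45846592633455 -11.143281075126918 31.51573540777982Traceback (most recent call last):
  File "<stdin>", line 17, in <module>
  File "<stdin>", line 5, in box
ValueError: attempt to get argmax of an empty sequence
```

Run:
```python
from h import *
t=dict(np.load("top0.npz")); P=pts(t); Q=P.reshape(-1,3); Q=Q[np.isfinite(Q[:,0])]
s=dict(np.load("side0.npz"));
# max-height grid 20 mm: x rows 340..700, y cols 120..-340
for x in range(360,700,20):
    r=[]
    for y in range(120,-350,-20):
        k=Q[(abs(Q[:,0]-x)<10)&(abs(Q[:,1]-y)<10)]
        h=k[:,2].max() if len(k) else -1
        r.append("%3d"%h if h>7 else "  .")
    print(x,*r)
```

```text
360   .   .   .   .   .   .   .   .   7   8   .   .   .   .   .   .   .   .   .   .   .   .   .   .
380  20  20  18   .   .   .   8   .   .  95 106   .   .   .   7   .   .   .   .   .   .   .   .   .
400  19  18  18   .   .   .   8   7   .  88  95   .   .   .   .   .   .   .   7   .   .   .   .  10
420  19  21  20   . 112 121 111   .   .   .   .   .   7  27  27  26   .   .   7   7   .   .   .   .
440   .   .   .   7   . 119 128 103   .   .   .   .  26  30  11  28  28  29  24   .   .   .   .   .
460   .   .   .   .   . 115 129 113   .   .   .   .  27  25  26  11  11  26  27  30  71  73   .   .
480   .   .   .   .   .   .   .   .   .   .   7   .   .  21  26  27  27  29  10  11  77  78  77   .
500   .   .   .   .   .   .   .   .   .   8   .   .   .   9   7   .  27  27  25  49  77  76  78   .
520   7   .   .   .   .   7  12   9   .   .  11   .   8   .   8   .   .   7   7  65  77  76  76   .
540   7   7   .  35  46 128 128 129  13   .   .   .   .   .   9   9   .   .   .   .   .   .   .   .
560  48 105 112 112 128 144 137 133  31   .   .   .   7   .   7   8   7   .  15  18  18   .   .   .
580 114 113 114 113 109 128 127 126  43   7   .   .   .   .  10  13   .  13  26  63  35   7   .   .
600 113 115 114 105  45   .   .   .   9   .   .   .   .   .   7   .   .   .  29  66  37  11   9   .
620  44  43  29  13   .   .   .   .   .   .   8   .   .  11  14  10   .   7  22  25  23   8   9   .
640  51  45  29   7   .   7   8   .   .   .   .   . 170 196 196 134   8   8  11  18  17  14   .   .
660  46  46  36   .   .   .   .   .   7   .   9   . 197 198 198 150   .   .   7   7   .  13   .   .
680  47  46  33   .   .   .   .   .   .   .   .   8 194 199 198 185  82  82  85  83  82  83  84  82
```

Call:
play_rows([
  [0.8,0.9,0,0,0,1,1],
  [0.8,0.9,0,0,0,1,1],
  [0.8,0.9,0,0,0,1,1],
  [0.7,0.9,0,0,0,1,1],
  [0.7,0.9,0,0,0,1,1],
  [0.7,0.9,0,0,0,1,1],
  [0.7,0.9,0,0,0,1,1],
  [0.6,0.9,0,0,0,1,1],
])

```text
time_s: 0.77
eef_pos: [420.0, -219.4, 231.2]
ee_rot: [-0.0, 0.809, 0.587, -0.0]
force: [0.8, -0.5, 0.5]
grip_width: 1.0
```

Call:
play_rows([
  [0.505,0.805,0,0,0,0.3,1],
  [0.505,0.805,0,0,0,0.3,1],
  [0.505,0.805,0,0,0,0.03,1],
  [0.505,0.805,0,0,0,0,1],
  [0.505,0.805,0,0,0,0,1],
  [0.505,0.805,0,0,0,0,1],
  [0.505,0.805,0,0,0,0,1],
  [0,0,0,0,0,0,1],
])

```text
time_s: 1.43
eef_pos: [562.2, 9.1, 230.5]
ee_rot: [-0.001, 0.79, 0.614, 0.0]
force: [0.5, 0.3, -0.0]
grip_width: 1.0
```

Run:
```python
from h import *
c=capture("side"); save(c,"side1.png",(240,100,420,260),3.5); print(sensors.sense()["eef_pos"],sensors.sense()["ee_rot"])
```

```text
[561.1008371    6.74373786 230.46462037] [-5.20448668e-04  7.89777292e-01  6.13393418e-01 -2.70446019e-04]
```

View pics/side1.png

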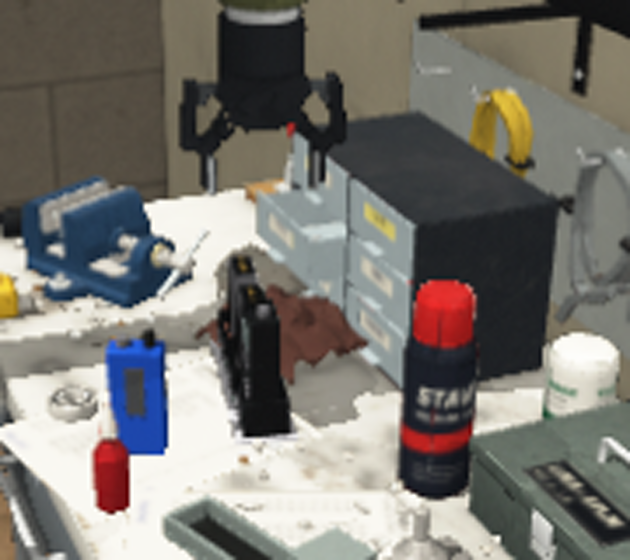

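The open fingers at (205,165) and (325,165) straddle the black radio at (260,350) front to back, so I'll descend and grip.

Call:
play_rows([
  [0,0,-0.7,0,0,0,1],
  [0,0,-0.7,0,0,0,1],
  [0,0,-0.6,0,0,0,1],
  [0,0,-0.5,0,0,0,1],
  [0,0,-0.5,0,0,0,1],
  [0,0,-0.48,0,0,0,1],
  [0,0,0,0,0,0,1],
  [0,0,0,0,0,0,1],
])

```text
time_s: 2.15
eef_pos: [560.0, 3.5, 91.9]
ee_rot: [-0.001, 0.791, 0.611, -0.001]
force: [0.3, -0.9, 0.5]
grip_width: 0.999
```

Call:
play_rows([
  [0,0,0,0,0,0,-1],
  [0,0,0,0,0,0,-1],
  [0,0,0,0,0,0,-1],
  [0,0,0,0,0,0,-1],
  [0,0,0,0,0,0,-1],
  [0,0,0,0,0,0,-1],
  [0,0,0,0,0,0,-1],
  [0,0,0,0,0,0,-1],
], squeeze=28)

```text
time_s: 2.82
eef_pos: [560.6, 4.2, 92.7]
ee_rot: [0.0, 0.791, 0.612, 0.0]
force: [-2.5, 0.8, 6.3]
grip_width: 0.352
```

Call:
play_rows([
  [0,0,0.2,0,0,0,-1],
  [0,0,0.4,0,0,0,-1],
  [0,0,0.4,0,0,0,-1],
  [0,0,0.4,0,0,0,-1],
  [0,0,0.3,0,0,0,-1],
  [0,0,0.2,0,0,0,-1],
  [0,0,0,0,0,0,-1],
  [0,0,0,0,0,0,-1],
])

```text
time_s: 3.48
eef_pos: [560.3, 4.2, 167.8]
ee_rot: [-0.0, 0.791, 0.612, -0.0]
force: [-0.3, 0.2, -3.2]
grip_width: 0.35
```

Run:
```python
from h import *
c=capture("side"); save(c,"side2.png",(240,100,420,260),3.5); print(sensors.sense()["eef_pos"],sensors.sense()["force"])
```

```text
[560.09075275   4.20009405 167.2789749 ] [-0.8508885  -0.07714064 -3.39706162]
```

View pics/side2.png

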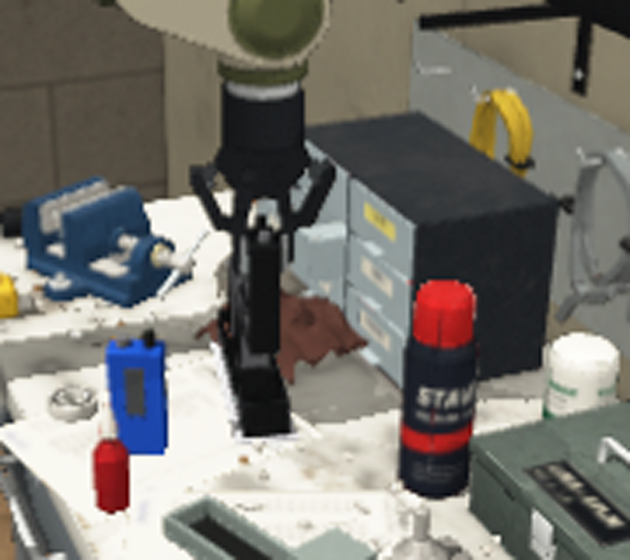

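Call:
play_rows([
  [-0.1,-0.4,0,0,0,0.2,-1],
  [-0.1,-0.4,0,0,0,0.78,-1],
  [-0.2,-0.3,0,0,0,0.78,-1],
  [-0.2,-0.2,0,0,0,0.78,-1],
  [-0.2,-0.2,0,0,0,0.78,-1],
  [-0.2,-0.1,0,0,0,0.78,-1],
  [-0.1,-0.1,0,0,0,0.79,-1],
  [-0.08,0,0,0,0,0.79,-1],
])

```text
time_s: 4.2
eef_pos: [512.5, -64.4, 167.1]
ee_rot: [-0.001, 0.576, 0.818, -0.0]
force: [0.4, -0.6, -3.0]
grip_width: 0.349
```

Call:
play_rows([
  [0,0,-0.2,0.785,0.279,0,-1],
  [0,0,-0.3,0.785,0.279,0,-1],
  [0,0,-0.3,0.785,0.279,0,-1],
  [0,0,-0.3,0.785,0.279,0,-1],
  [0,0,-0.3,0.785,0.279,0,-1],
  [0,0,-0.3,0.785,0.279,0,-1],
  [0,0,0,0,0,0,-1],
  [0,0,0,0,0,0,-1],
])

```text
time_s: 4.87
eef_pos: [512.9, -64.2, 98.8]
ee_rot: [-0.212, 0.558, 0.788, 0.148]
force: [-0.3, -0.3, -2.4]
grip_width: 0.349
```

Run:
```python
from h import *
c=capture("side"); save(c,"side3.png",(240,100,420,260),3.5); print(sensors.sense())
```

```text
{'time_s': 4.9167, 'joints': array([-0.51894124,  0.61526039,  1.49719925,  0.33304778,  1.44721712,
       -0.97131459]), 'dq': array([ 0.01549325, -0.03586819, -0.00597311,  0.00149379,  0.00374255,
       -0.00261641]), 'tau': array([-1.16940647e+00, -4.83936381e+01, -2.11386216e+01,  9.60060619e-01,
        1.46627996e+00, -3.06403614e-02]), 'eef_pos': array([513.25109914, -63.82850805,  99.98099661]), 'ee_rot': array([-0.21079374,  0.55766813,  0.78903622,  0.14830405]), 'force': array([ 0.76458232,  0.14435839, -2.86103769]), 'wrist_torque': array([-0.47122315, -0.16299392, -0.03322732]), 'grip_width': 0.3461166752294772}
```

View pics/side3.png

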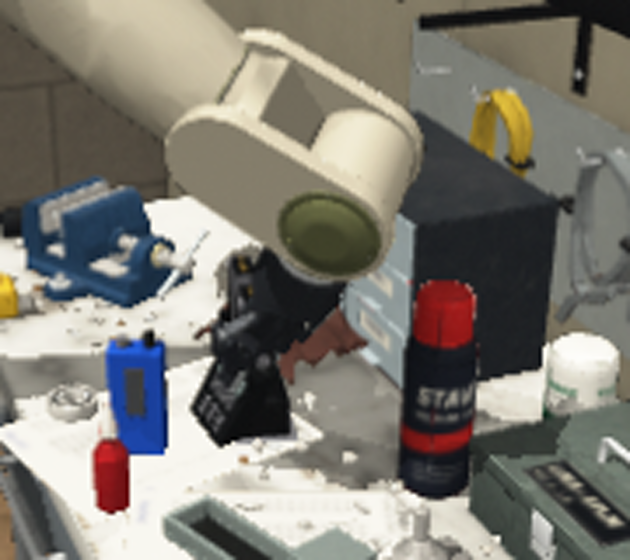

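The radio is tilted 30° in the fingers at (240,400), just clear of the station's front corner. I'll press it down gently.

Call:
play_rows([
  [0,0,-0.2,0,0,0,-1],
  [0,0,-0.15,0,0,0,-1],
  [0,0,-0.1,0,0,0,-1],
  [0,0,-0.05,0,0,0,-1],
  [0,0,0,0,0,0,-1],
])

```text
time_s: 5.33
eef_pos: [513.1, -63.6, 79.8]
ee_rot: [-0.212, 0.557, 0.789, 0.149]
force: [0.5, -0.6, -1.9]
grip_width: 0.35
```

Call:
play_rows([
  [0,0,-0.05,0,0,0,-1],
  [0,0,-0.05,0,0,0,-1],
  [0,0,0,0,0,0,-1],
])

```text
time_s: 5.58
eef_pos: [513.7, -64.2, 77.8]
ee_rot: [-0.211, 0.557, 0.789, 0.15]
force: [-1.9, -2.8, 11.8]
grip_width: 0.345
```

Call:
play_rows([
  [0.09,-0.252,-0.1,-0.471,-0.168,0,-1],
  [0.086,-0.243,-0.12,-0.471,-0.168,0,-1],
  [0.083,-0.233,-0.14,-0.471,-0.168,0,-1],
  [0.078,-0.219,-0.16,-0.471,-0.168,0,-1],
  [0,0,0,0,0,0,-1],
])

```text
time_s: 6.0
eef_pos: [527.0, -102.1, 55.5]
ee_rot: [-0.127, 0.57, 0.807, 0.09]
force: [0.6, -1.0, -1.9]
grip_width: 0.351
```

Run:
```python
from h import *
c=capture("side"); save(c,"side4.png",(270,150,390,250),5); print(sensors.sense()["eef_pos"],sensors.sense()["force"])
```

```text
[ 526.82615799 -101.57537619   55.58466006] [-0.60797309 -0.69491008 -2.32959762]
```

View pics/side4.png

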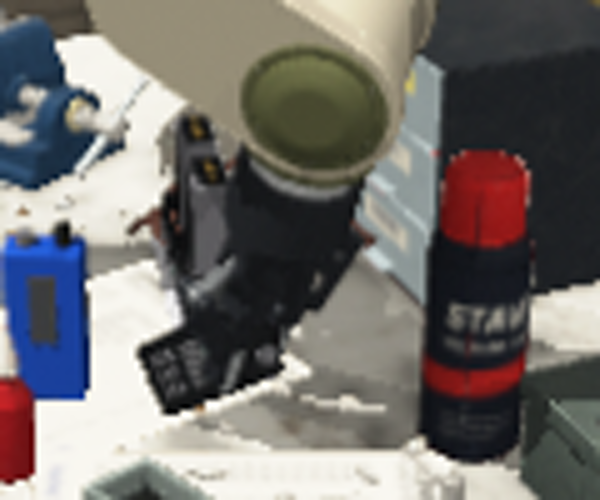

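The radio's face is visible and well over, with its bottom end at (140–165,350–410), but the force reads about zero. I'll measure its angle from the depth map.

```bash
cat >> h.py <<'E'
n=np.array([.942,.335,0]); d=np.array([.335,-.942,0])
E
python3 - <<'E'
from h import *
c=capture("side"); P=pts(c); print(sensors.sense()["force"])
px=c["pixels"].astype(int)
for v in range(214,236,2):
    print(v,[("%d,%d,%d"%((P[v,u]-[507,-50,0])@d,(P[v,u]-[507,-50,0])@n,P[v,u,2])+("*" if px[v,u].max()<70 else "")) for u in range(294,334,4)])
E
```

```text
[-0.22546243  0.28219118 -2.69334683]
214 ['-117,43,3', '-110,55,1', '-97,63,4', '14,-12,82', '94,-64,136*', '62,-20,106*', '85,-25,118*', '90,-13,115*', '78,13,99*', '-33,138,3']Traceback (most recent call last):
  File "<stdin>", line 5, in <module>
ValueError: cannot convert float NaN to integer
```

Run:
```python
from h import *
c=capture("side"); P=pts(c); 
px=c["pixels"].astype(int)
f=lambda x:-999 if np.isnan(x) else int(x)
for v in range(214,236,2):
    print(v,[("%d,%d,%d"%(f((P[v,u]-[507,-50,0])@d),f((P[v,u]-[507,-50,0])@n),f(P[v,u,2]))+("*" if px[v,u].max()<70 else "")) for u in range(294,334,3)])
```

```text
214 ['-119,45,1', '-108,49,5', '-103,59,3', '-95,66,4', '14,-12,82', '84,-59,130*', '94,-56,133*', '64,-18,105*', '86,-26,118*', '93,-20,119*', '66,16,93*', '80,16,99*', '-37,141,0', '-27,147,2']
216 ['-107,35,2', '-100,43,2', '-94,52,2', '1,-13,69', '18,-15,77*', '66,-43,109*', '89,-52,123*', '75,-28,107*', '83,-23,109*', '65,4,90*', '67,15,87*', '76,20,89', '-19,125,6', '-17,138,2']
218 ['-97,26,2', '-23,-18,52', '-13,-13,55*', '3,-15,64*', '20,-17,72*', '69,-46,105*', '83,-47,111*', '76,-29,101*', '79,-19,99*', '69,1,86*', '73,10,84*', '-18,109,5', '-14,120,2', '-8,129,1']
220 ['-85,17,3', '-23,-18,45', '-9,-17,51*', '6,-17,58', '20,-17,64*', '34,-17,70', '82,-46,104*', '73,-26,92*', '78,-19,91*', '79,-7,87', '81,2,84', '-9,102,3', '-3,110,3', '2,118,2']
222 ['-73,7,4', '-71,19,1', '-8,-18,44*', '5,-17,50*', '21,-18,58*', '32,-15,62', '60,-27,79*', '68,-21,80*', '75,-16,81*', '74,-3,76*', '80,4,75*', '1,91,4', '3,103,1', '15,106,5']
224 ['-63,0,4', '-57,7,4', '-7,-19,38*', '2,-15,41', '16,-14,47*', '32,-15,55', '62,-29,74*', '71,-25,76', '76,-17,75*', '76,-4,70*', '86,-1,74*', '9,
[... 180 characters left out ...]
72,6', '24,84,2', '31,91,3']
228 ['-45,-14,2', '-37,-8,4', '-13,-14,18', '4,-17,27', '19,-17,34', '33,-16,41*', '46,-15,46*', '57,-12,50*', '8,43,4', '14,52,3', '20,59,3', '27,67,3', '33,75,2', '42,80,5']
230 ['-33,-24,5', '-29,-14,2', '-24,-6,1', '1,-15,17*', '18,-16,26*', '31,-14,31*', '5,20,4', '11,27,4', '20,33,6', '25,42,5', '30,51,3', '37,58,4', '43,66,3', '49,73,3']
232 ['-26,-30,2', '-21,-21,1', '-9,-18,6', '1,-14,9*', '0,-1,4', '6,6,3', '13,13,3', '19,21,3', '25,28,2', '34,33,5', '37,44,1', '44,51,2', '52,57,3', '57,66,2']
234 ['-17,-37,2', '-11,-29,2', '-1,-25,5', '6,-18,6', '11,-10,5', '16,-2,4', '21,6,2', '34,7,8', '36,19,4', '41,27,3', '49,33,4', '53,43,2', '58,51,1', '67,56,3']
```

The body leans about 57° with its lower edge on the bench, as planned. I'll carry on with the swing.

Call:
play_rows([
  [0,0,-0.08,0,0,0,-1],
  [0,0,0,0,0,0,-1],
])

```text
time_s: 6.32
eef_pos: [527.5, -102.8, 53.2]
ee_rot: [-0.127, 0.57, 0.807, 0.09]
force: [-0.5, -5.3, 9.4]
grip_width: 0.346
```

Call:
play_rows([
  [0.073,-0.205,-0.16,-0.471,-0.168,0,-1],
  [0.066,-0.186,-0.17,-0.471,-0.168,0,-1],
  [0.059,-0.165,-0.19,-0.471,-0.168,0,-1],
  [0.052,-0.146,-0.2,-0.471,-0.168,0,-1],
  [0,0,0,0,0,0,-1],
])

```text
time_s: 6.73
eef_pos: [536.6, -129.4, 22.6]
ee_rot: [-0.043, 0.576, 0.816, 0.03]
force: [-0.5, -0.1, -3.3]
grip_width: 0.35
```

Call:
play_rows([
  [0.044,-0.125,-0.18,-0.471,-0.168,0,-1],
  [0.035,-0.099,-0.18,-0.4,-0.15,0,-1],
  [0,0,0,0,0,0,-1],
  [0,0,0,0,0,0,-1],
])

```text
time_s: 7.07
eef_pos: [539.7, -138.4, 8.9]
ee_rot: [-0.004, 0.577, 0.817, 0.003]
force: [-0.1, 0.6, -2.9]
grip_width: 0.347
```

Run:
```python
from h import *
c=capture("side"); save(c,"side5.png",(270,150,390,250),5); print(sensors.sense()["eef_pos"],sensors.sense()["force"])
P=pts(c);px=c["pixels"].astype(int)
f=lambda x:-999 if np.isnan(x) else int(x)
for v in range(216,244,2):
    print(v,[("%d,%d,%d"%(f((P[v,u]-[507,-50,0])@d),f((P[v,u]-[507,-50,0])@n),f(P[v,u,2]))+("*" if px[v,u].max()<70 else "")) for u in range(294,338,3)])
```

```text
[ 539.82404416 -138.64555941    9.03771632] [-0.01907514  0.17971024 -2.41297224]
216 ['-108,35,2', '-102,44,1', '-94,51,2', '-83,56,5', '-71,59,9', '-18,28,44*', '-10,34,45*', '91,-42,119*', '102,-40,124*', '106,-32,122*', '103,-17,115*', '113,-14,118*', '106,3,109*', '114,8,110*', '94,41,89*']
218 ['-94,24,4', '-90,34,2', '-81,40,4', '-76,50,2', '0,0,56*', '11,2,60*', '-12,36,36*', '98,-48,118', '105,-43,120*', '104,-30,114*', '106,-20,111*', '116,-17,114*', '103,6,99*', '112,10,101*', '87,48,76*']
220 ['-88,19,1', '-82,28,0', '-73,34,2', '1,-14,55*', '9,-8,56*', '89,-63,113*', '96,-58,115', '99,-49,112', '98,-37,107*', '106,-32,109*', '106,-20,104*', '116,-17,107*', '105,4,94*', '110,12,93*', '10,125,3']
222 ['-74,8,4', '-69,17,2', '-63,26,1', '3,-16,49*', '20,-17,57*', '94,-68,111', '98,-60,110', '102,-51,108*', '81,-22,87*', '103,-29,100*', '108,-22,99*', '111,-13,97*', '106,4,87*', '112,11,87*', '98,37,70*']
224 ['-67,2,1', '-60,10,1', '-52,17,2', '1,-14,40*', '19,-16,49*', '91,-65,101*', '104,-65,108*', '107,-56,105*', '86,-26,84*', '91,-18,82*', '111,-24,94*', '112,-13,90*', 
[... 1159 characters left out ...]
'47,-16,17*', '59,-14,22*', '106,-43,58*', '102,-28,49*', '106,-19,47', '106,-7,42*', '104,7,35*', '103,21,28', '83,55,4']
238 ['1,-52,3', '8,-46,4', '12,-37,2', '20,-31,3', '27,-24,4', '35,-18,4', '40,-10,4', '61,-15,16*', '91,-30,38*', '98,-23,38*', '106,-19,40', '106,-6,35*', '112,0,34*', '84,40,3', '92,46,4']
240 ['10,-60,3', '19,-54,5', '22,-45,2', '30,-39,4', '37,-33,5', '45,-27,6', '50,-18,5', '54,-9,3', '90,-28,29*', '101,-26,34*', '105,-17,31', '106,-6,27*', '116,-3,30', '94,31,4', '100,38,4']
242 ['16,-64,0', '53,-81,26', '59,-75,27', '38,-45,3', '44,-39,3', '51,-32,3', '58,-25,4', '66,-20,5', '87,-26,19', '100,-26,26*', '105,-18,24', '104,-4,18*', '95,16,4', '99,25,2', '106,32,2']
```

View pics/side5.png

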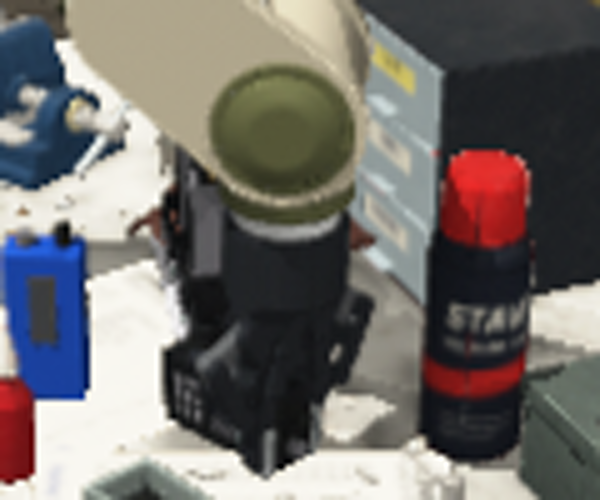

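The radio lies nearly flat on its narrow side, bottom end at s≈1 with heights from 3 to 56 mm. I'll press lightly and release, opening partway.

Call:
play_rows([
  [0,0,-0.06,0,0,0,-1],
  [0,0,0,0,0,0,-1],
])

```text
time_s: 7.28
eef_pos: [540.3, -139.2, 6.9]
ee_rot: [-0.003, 0.577, 0.817, 0.003]
force: [-0.1, -1.1, 2.9]
grip_width: 0.344
```

Call:
play_rows([
  [0,0,0,0,0,0,-0.1],
  [0,0,0,0,0,0,0.1],
  [0,0,0,0,0,0,0.2],
  [0,0,0,0,0,0,0.2],
  [0,0,0,0,0,0,0.2],
  [0,0,0,0,0,0,0.2],
  [0,0,0,0,0,0,0.2],
  [0,0,0,0,0,0,0.2],
])

```text
time_s: 7.95
eef_pos: [539.9, -138.7, 6.5]
ee_rot: [-0.003, 0.577, 0.817, 0.003]
force: [0.1, -0.5, 0.2]
grip_width: 0.598
```

Call:
play_rows([
  [0,0,0.3,0,0,0,0.2],
  [0,0,0.7,0,0,0,0.2],
  [0,0,1,0,0,0,0.2],
  [0,0,1,0,0,0,0.2],
  [0,0,1,0,0,0,0.2],
  [-1,0,0.5,0,0,0,0.2],
  [-1,0,0,0,0,0,0.2],
  [-1,0,0,0,0,0,0.2],
])

```text
time_s: 8.62
eef_pos: [421.6, -138.6, 186.8]
ee_rot: [-0.001, 0.577, 0.817, 0.003]
force: [0.7, -1.2, 0.0]
grip_width: 0.599
```

Run:
```python
from h import *
t=capture("top"); save(t,"top6.png",(260,140,460,270),4); P=pts(t); np.savez("top6.npz",**t)
X,Y,Z=P[...,0],P[...,1],P[...,2]
m=((X>460)&(X<600)&(Y<-32)&(Y>-230)&(Z>40)&(Z<62)).astype(np.uint8)
n_,l,st,_=cv2.connectedComponentsWithStats(m)
for k in range(1,n_):
    if st[k,4]<40: continue
    v,u=np.nonzero(l==k); Q=on_plane(t,u,v,52); r=cv2.minAreaRect(Q[:,:2].astype(np.float32)); print(st[k,4],r,np.median(P[v,u,2])); B=cv2.boxPoints(r); print(B.round())
    print("z vs s fit",np.polyfit((P[v,u]-[507,-50,0])@d,P[v,u,2],1))
print(sensors.sense()["eef_pos"])
```

```text
191 ((520.8267822265625, -82.79754638671875), (31.18363380432129, 73.94882202148438), 18.6436824798584) 52.33685978048766
[[ 494.  -53.]
 [ 518. -123.]
 [ 547. -113.]
 [ 524.  -43.]]
z vs s fit [7.20976462e-03 5.20496072e+01]
[ 414.6035887 -136.4335239  184.6024084]
```

View pics/top6.png

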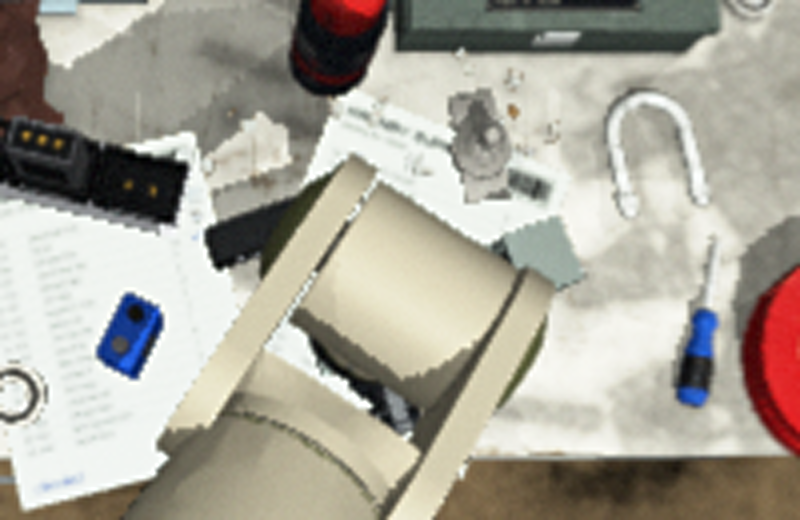

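The radio lies flat at crop (245,235), with its upper side at z≈52. Its bottom-end middle is at (509,−48), and its axis is within 1° of the trough's. The bay is empty and the packs are undisturbed. I'll regrip 36 mm from the bottom end.

Call:
play_rows([
  [0.6,0.3,0,0,0,-0.15,0.4],
  [0.7,0.36,0,0,0,0,0.4],
  [0.7,0.36,0,0,0,0,0.4],
  [0.65,0.34,0,0,0,0,0.4],
  [0,0,-0.6,0,0,0,0.4],
  [0,0,-0.6,0,0,0,0.4],
  [0,0,-0.3,0,0,0,0.4],
  [0,0,0,0,0,0,0.4],
])

```text
time_s: 9.33
eef_pos: [527.5, -83.8, 123.3]
ee_rot: [-0.005, 0.583, 0.812, 0.002]
force: [-0.5, 0.4, -0.7]
grip_width: 0.699
```

Call:
play_rows([
  [0,0,0,0,0,0,0.4],
  [0,0,0,0,0,0,0.4],
])

```text
time_s: 9.5
eef_pos: [529.2, -84.7, 126.7]
ee_rot: [-0.002, 0.583, 0.812, 0.003]
force: [0.0, -0.2, -0.0]
grip_width: 0.702
```

Call:
play_rows([
  [-0.21,0.06,-0.3,0,0,0,0.4],
  [0,0,-0.5,0,0,0,0.4],
  [0,0,-0.5,0,0,0,0.4],
  [0,0,-0.5,0,0,0,0.4],
  [0,0,-0.4,0,0,0,0.4],
  [0,0,-0.3,0,0,0,0.4],
  [0,0,-0.07,0,0,0,0.4],
  [0,0,0,0,0,0,0.4],
])

```text
time_s: 10.17
eef_pos: [520.6, -82.2, 22.9]
ee_rot: [-0.002, 0.583, 0.812, 0.003]
force: [0.5, 0.0, 0.6]
grip_width: 0.7
```

Call:
play_rows([
  [0,0,0,0,0,0,-1],
  [0,0,0,0,0,0,-1],
  [0,0,0,0,0,0,-1],
  [0,0,0,0,0,0,-1],
  [0,0,0,0,0,0,-1],
  [0,0,0,0,0,0,-1],
  [0,0,0,0,0,0,-1],
  [0,0,0,0,0,0,-1],
], squeeze=40)

```text
time_s: 10.83
eef_pos: [521.0, -82.3, 23.6]
ee_rot: [-0.002, 0.583, 0.812, 0.003]
force: [0.4, -0.1, 7.1]
grip_width: 0.343
```

Call:
play_rows([
  [0,0,0.2,0,0,0,-1],
  [0,0,0.5,0,0,0,-1],
  [0,0,0.5,0,0,0,-1],
  [0,0,0.3,0,0,0,-1],
  [0,0,0,0,0,0,-1],
  [0,0,0,0,0,0,-1],
])

```text
time_s: 11.33
eef_pos: [520.2, -82.0, 82.6]
ee_rot: [-0.002, 0.583, 0.812, 0.003]
force: [0.3, -0.1, -2.8]
grip_width: 0.345
```

Run:
```python
from h import *
for nm in("top0","side0"):
    t=dict(np.load(nm+".npz")); P=pts(t); X,Y,Z=P[...,0],P[...,1],P[...,2]
    reg=(X>380)&(X<560)&(Y>-345)&(Y<-90)
    for m,z in((reg&(Z>60)&(Z<85),72),(reg&(Z>17)&(Z<33)&((P-[480,-250,0])@d<20),24)):
        n_,l,st,_=cv2.connectedComponentsWithStats(m.astype(np.uint8)); k=1+st[1:,4].argmax()
        v,u=np.nonzero(l==k); Q=on_plane(t,u,v,z); r=cv2.minAreaRect(Q[:,:2].astype(np.float32)); print(nm,z,st[k,4],r)
        a=(Q-[471,-225,0])@n; s=(Q-[471,-225,0])@d
        for lo in range(-100,110,25):
            k=(s>lo)&(s<lo+25)
            if k.sum()>8: print("  s",lo,"lateral",np.percentile(a[k],[1,99]).round(1),"mid",np.percentile(a[k],[1,99]).mean().round(1))
        print("  s range",s.min(),s.max())
```

```text
top0 72 278 ((497.5901794433594, -298.2358703613281), (52.188968658447266, 49.86886978149414), 19.09535026550293)
  s 50 lateral [-25.  26.] mid 0.5
  s 75 lateral [-25.  26.] mid 0.5
  s 100 lateral [-21.1  19.9] mid -0.6
  s range 52.79131038917749 102.76719480613214
top0 24 257 ((461.6289978027344, -198.1871337890625), (52.07563400268555, 150.6409912109375), 19.983753204345703)
  s -100 lateral [-26.   25.7] mid -0.1
  s -75 lateral [-25.7  25.3] mid -0.2
  s -50 lateral [-25.4  25.9] mid 0.2
  s -25 lateral [-25.5  26. ] mid 0.3
  s 0 lateral [-25.4  26.4] mid 0.5
  s 25 lateral [-25.2  26. ] mid 0.4
  s range -103.73543384070777 46.75602506862882
side0 72 310 ((491.03594970703125, -305.5751037597656), (65.71571350097656, 60.771461486816406), 17.962209701538086)
  s 50 lateral [-37.3  24.2] mid -6.5
  s 75 lateral [-40.   24.1] mid -8.0
  s 100 lateral [-37.7  19. ] mid -9.4
  s range 52.05910749651118 113.06850707224511
side0 24 297 ((455.4483337402344, -200.01734924316406), (60.7635498046875, 155.81173706054688), 19.595796585083008)
  s -100 lateral [-35.6  22.9] mid -6.3
  s -75 lateral [-36.2  23.5] mid -6.4
  s -50 lateral [-36.2  23.2] mid -6.5
  s -25 lateral [-35.4  23.6] mid -5.9
  s 0 lateral [-34.4  23.3] mid -5.6
  s 25 lateral [-36.  -21.9] mid -29.0
  s range -106.63302977156904 49.15650189727345
```

Call:
play_rows([
  [-0.3,-0.45,0,0,0,0.17,-1],
  [-0.4,-0.6,0,0,0,0,-1],
  [-0.4,-0.65,0,0,0,0,-1],
  [-0.4,-0.6,0,0,0,0,-1],
  [-0.11,-0.19,0,0,0,0,-1],
  [0,0,0,0,0,0,-1],
  [0,0,0,0,0,0,-1],
  [0,0,0,0,0,0,-1],
])

```text
time_s: 12.0
eef_pos: [456.1, -180.7, 81.9]
ee_rot: [-0.003, 0.576, 0.818, 0.003]
force: [0.6, -0.1, -2.8]
grip_width: 0.343
```

Run:
```python
from h import *
c=capture("side"); save(c,"side7.png",(270,190,390,290),5); s=sensors.sense(); print(s["eef_pos"],s["ee_rot"],s["force"]); np.savez("side7.npz",**c)
p=s["eef_pos"]-[471.2,-224.9,0]; print("s",p@d,"lat",p@n)
```

```text
[ 456.18099983 -180.56833933   81.98197021] [-0.00303195  0.575644    0.81769014  0.00276243] [-0.28365304 -0.07033759 -3.22245306]
s -46.79178940709785 lat 0.7032081637120041
```

View pics/side7.png

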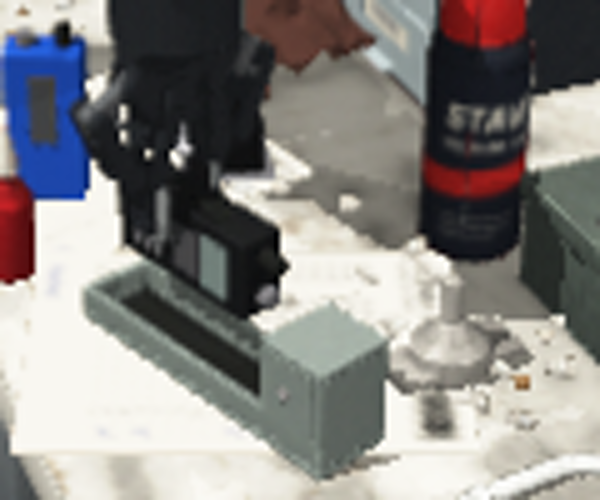

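The radio is held level above the trough, antenna end at (265,290) short of the bridge front at (270,330). I'll lower it.

Call:
play_rows([
  [-0.015,-0.005,-0.3,0,0,0,-1],
  [0,0,-0.3,0,0,0,-1],
  [0,0,-0.2,0,0,0,-1],
  [0,0,-0.2,0,0,0,-1],
  [0,0,-0.15,0,0,0,-1],
  [0,0,-0.1,0,0,0,-1],
  [0,0,0,0,0,0,-1],
  [0,0,0,0,0,0,-1],
])

```text
time_s: 12.72
eef_pos: [455.4, -181.8, 32.4]
ee_rot: [-0.003, 0.576, 0.817, 0.003]
force: [0.4, -0.3, -2.2]
grip_width: 0.345
```

Call:
play_rows([
  [0,0,-0.04,0,0,0,-1],
  [0,0,-0.03,0,0,0,-1],
  [0,0,0,0,0,0,-1],
])

```text
time_s: 12.97
eef_pos: [455.4, -181.9, 29.7]
ee_rot: [-0.002, 0.576, 0.817, 0.003]
force: [-0.4, 0.6, -1.7]
grip_width: 0.342
```

Call:
play_rows([
  [0.05,-0.14,0,0,0,0,-1],
  [0.07,-0.2,0,0,0,0,-1],
  [0.07,-0.2,0,0,0,0,-1],
  [0.07,-0.2,0,0,0,0,-1],
  [0.07,-0.2,0,0,0,0,-1],
  [0.04,-0.11,0,0,0,0,-1],
  [0,0,0,0,0,0,-1],
])

```text
time_s: 13.55
eef_pos: [470.5, -225.2, 29.6]
ee_rot: [-0.002, 0.577, 0.817, 0.003]
force: [1.2, -1.7, -0.1]
grip_width: 0.343
```

Call:
play_rows([
  [0.012,-0.035,0,0,0,0,-1],
  [0.012,-0.035,0,0,0,0,-1],
  [0.012,-0.035,0,0,0,0,-1],
  [0,0,0,0,0,0,-1],
])

```text
time_s: 13.88
eef_pos: [471.6, -227.9, 29.6]
ee_rot: [-0.003, 0.576, 0.817, 0.003]
force: [-0.6, 1.3, 2.6]
grip_width: 0.346
```

Call:
play_rows([
  [0.017,-0.047,0,0,0,0,-1],
  [0.017,-0.047,0,0,0,0,-1],
  [0,0,0,0,0,0,-1],
])

```text
time_s: 14.13
eef_pos: [472.3, -230.0, 29.6]
ee_rot: [-0.005, 0.576, 0.817, 0.004]
force: [-4.3, 12.5, 10.5]
grip_width: 0.342
```

The antenna has met the end wall (13 N back). I'll ease off, release and withdraw.

Call:
play_rows([
  [-0.02,0.05,0,0,0,0,-1],
  [0,0,-0.02,0,0,0,-1],
  [0,0,0,0,0,0,-0.1],
  [0,0,0,0,0,0,0.2],
  [0,0,0,0,0,0,0.3],
  [0,0,0,0,0,0,0.3],
  [0,0,0,0,0,0,0.3],
  [0,0,0,0,0,0,0.3],
])

```text
time_s: 14.8
eef_pos: [472.1, -229.8, 28.6]
ee_rot: [-0.003, 0.576, 0.817, 0.003]
force: [-0.0, 0.6, 0.3]
grip_width: 0.649
```

Call:
play_rows([
  [0,0,0.3,0,0,0,0.3],
  [0,0,0.6,0,0,0,0.3],
  [0,0,1,0,0,0,0.3],
  [0,0,1,0,0,0,0.3],
  [0,0,1,0,0,0,0.3],
  [-0.5,0.6,0,0,0,0,0.3],
  [-0.5,0.9,0,0,0,0,0.3],
  [-0.3,0.9,0,0,0,0,0.3],
])

```text
time_s: 15.47
eef_pos: [418.6, -133.0, 184.9]
ee_rot: [-0.002, 0.577, 0.817, 0.003]
force: [0.4, 1.4, 1.4]
grip_width: 0.653
```

Call:
play_rows([
  [-0.3,0.9,0,0,0,0,0.3],
  [0,0.9,0,0,0,0,0.3],
  [0,0.5,0,0,0,0,0.3],
  [0,0,0,0,0,0,0.3],
  [0,0,0,0,0,0,0.3],
  [0,0,0,0,0,0,0.3],
])

```text
time_s: 15.97
eef_pos: [408.2, -42.3, 184.8]
ee_rot: [-0.003, 0.576, 0.817, 0.003]
force: [-0.3, -0.2, 0.8]
grip_width: 0.648
```

Run:
```python
from h import *
t=capture("top"); c=capture("side"); 
a=cv2.resize(t["pixels"][140:270,260:460,::-1],(600,390),interpolation=cv2.INTER_CUBIC)
b=cv2.resize(c["pixels"][190:290,260:410,::-1],(600,200*2)[:2],interpolation=cv2.INTER_CUBIC)[:,:]
cv2.imwrite("pics/final.png",np.vstack([cv2.resize(a,(450,293)),cv2.resize(b,(450,300))]))
P=pts(t);X,Y,Z=P[...,0],P[...,1],P[...,2]
m=((X>440)&(X<520)&(Y>-300)&(Y<-150)&(Z>45)&(Z<65)).astype(np.uint8)
n_,l,st,_=cv2.connectedComponentsWithStats(m)
k=1+st[1:,4].argmax(); v,u=np.nonzero(l==k); Q=on_plane(t,u,v,58); r=cv2.minAreaRect(Q[:,:2].astype(np.float32)); o=np.array([471.2,-224.9,0])
print(r,"s",((Q-o)@d).min(),((Q-o)@d).max(),"lat",((Q-o)@n).min(),((Q-o)@n).max(),"z",np.median(P[v,u,2]),np.polyfit((P[v,u]-o)@d,P[v,u,2],1))
s=sensors.sense();print(s["eef_pos"],s["force"],s["time_s"])
t0=dict(np.load("top0.npz"));P0=pts(t0)
for nm,(x0,x1,y0,y1,z0,z1) in dict(batm=(520,620,42,105,102,118),batl=(540,640,105,175,102,118),blue=(400,480,-30,60,100,140)).items():
    for p in(P0,P):
        k=(p[...,0]>x0)&(p[...,0]<x1)&(p[...,1]>y0)&(p[...,1]<y1)&(p[...,2]>z0)&(p[...,2]<z1); print(nm,k.sum(),p[k].mean(0).round(1))
```

```text
((478.689697265625, -234.73684692382812), (38.288482666015625, 91.24376678466797), 20.202777862548828) s -33.79388063119444 57.34376745230385 lat -15.232234500623527 23.360346613485984 z 58.58947805274272 [9.99240937e-03 5.79712077e+01]
[408.17963396 -42.59411181 184.63550323] [-0.76991506 -0.3630742   0.83631764] 16.0667
batm 172 [577.3  73.1 109.2]
batm 171 [577.3  73.2 109.6]
batl 171 [593.9 141.  109.2]
batl 168 [594.  141.2 109.1]
blue 193 [438.4   9.8 111.9]
blue 0 [nan nan nan]<stdin>:15: RuntimeWarning: Mean of empty slice.
  ret = um.true_divide(
```

View pics/final.png

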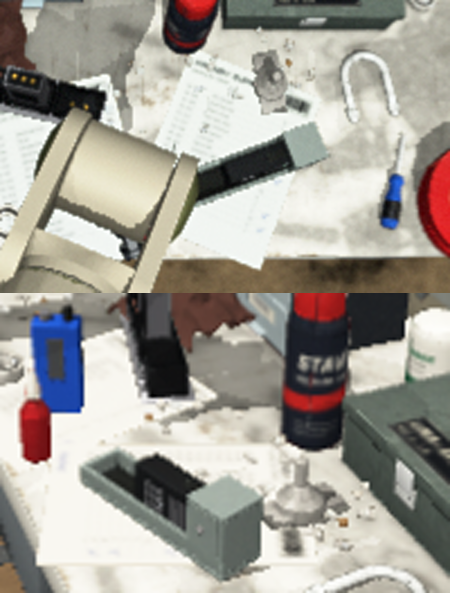

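The radio sits in the trough under the bridge. Its bottom end is at s≈−34, so the tip is about 3 mm from the end wall. It is level, its upper side is at z≈58, and nothing else has moved. I'll hand in.

```bash
python3 -c "
from h import *
print(order.finish_job())"
```

```text
the job is handed in; nothing more can be done
None
```

The radio is on its narrow side in the tray's trough, antenna end under the bridge, and the job was handed in at about 16 s of the 58 s allowed. No verdict was reported.

**What I did:**
1. I took the radio from its bay front to back.
2. I leaned it over on its bottom edge on clear bench. At about 57° of lean, the bench pushed back with about 10 N.
3. I laid it on a narrow side and let it go. Its upper side was level at z ≈ 52 mm.
4. I took it again 36 mm from its bottom end and laid it in the trough. I slid it in until the antenna met the end wall (about 13 N), then released and withdrew.

**Last checks:**
- **Radio:** level, upper side at z ≈ 58 mm. The antenna tip is worked out to be about 3 mm from the end wall, and the radio is lined up with the trough within about 1°.
- **Battery packs:** shifted by less than 1 mm.
- **Bystanders:** the can, ball joint, bottle, U-bolt and screwdriver look undisturbed in the final pictures; I did not measure them. The bearing was only partly in view, and the tape measure was outside the final crops.
- **Blue look-alike:** the arm hid it from the top camera, so its numeric check gave no reading. The side view shows it still standing in place.
- **One reading that disagreed:** my footprint measurement gave a sideways width of 38 mm against the radio's 30 mm. I took it to be part of the tray picked up in the mask and did not check further.

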